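# Swing the drying hook over the drip tray and hang the wheel

### The arm

A 6-joint arm with a two-finger parallel gripper is mounted at the origin on the work surface. World frame = base frame: x ahead of the robot, y to its left, z up, the work surface at z = 0. Lengths are in m, angles in rad, forces in N, time in s.
With the tool pointing down it reaches from about 0.3 to 0.825 m from the base axis. Payload 5.4 kg.
Tool frame: the origin (TCP) lies at the very end of the fingers, on their centre line; the grasp point (between the pads) lies 19 mm behind it; y points along the fingers, x is the direction in which the jaws open and shut, and the axes are right-handed (so a half turn about y gives the same grasp; the last joint's range is limited). The gripper opens to 92 mm and grips with 3 to 60 N. Pads are 20 mm wide; open, the fingers measure 128 mm over their backs; the gripper's body (75 mm by 189 mm) begins 69 mm behind the grasp point.
Start: joints at [-1.393, 0.158, 1.597, -0, 1.386, -0.21], TCP at [0.217, -0.532, 0.215] pointing down, gripper open.
Joint ranges: [-2.91, 2.91], [-0.94, 2.29], [0.18, 2.7], [-1.29, 4.43], [0.17, 2.64], [-3, 3]. Speed limits (rad/s): [2.57, 2.57, 3.14, 3.14, 3.14, 3.14].

### API

Orientations are given as a unit quaternion [w, x, y, z].
In Python, from rig import move_pose, move_l, move_j, move_gripper, hold, ik, capture, camera_params, MotionError, finish_job, read_time_s, read_qpos, read_qd, read_joint_torque, read_ee_pos, read_tcp_rot, read_ft_force, read_ft_torque, read_gripper_width gives the robot as it stands. Calls block until the motion is done:
- move_pose(position, orientation): joint-space move of the TCP to a pose.
- move_l(position, rot=None, rate=0.15, contact_N=None): straight line of the TCP; rot=None keeps the orientation; rate is the mean speed in m/s. With contact_N (N) it stops when the force on the tool has changed by that much, and returns True; else False.
- move_j(angles): joint-space move.
- move_gripper(opening, strength=None): opening from 0.0 (shut) to 1.0 (fully open); strength is the grip in N (None keeps the last); returns when the fingers have stopped.
- hold(seconds).
- ik(position, orientation): joint angles nearest the present ones, or None.
- capture(name): name is "scene" or "top"; returns (picture, depth): 420x560x3 uint8, blue, green, red; 420x560 float32, m along the optical axis (not along the pixel's ray), 0 where there is no reading.
- camera_params(name): a dict with "mtx" (3x3 intrinsics, pixels), "position" and "attitude" of the camera in the world. Camera axes: x right, y down, z forward; pixel columns grow to the right and rows downward; lengths in m; the calibration is good to about 2 mm. A picture is of the moment at which its call begins. camera_params takes no time and is no camera call.
A pose or a line that the arm cannot do raises MotionError and nothing moves.
- finish_job(): hands the job in, once; it reports no verdict.
Readings, each from a call of its own:
- read_time_s(): time.
- read_qpos(): joint angles.
- read_qd(): joint speeds.
- read_joint_torque(): joint torques, N m.
- read_ee_pos(): TCP position.
- read_tcp_rot(): TCP orientation.
- read_ft_force(): force on the tool from outside, world axes, zero at the start.
- read_ft_torque(): the same for the moment, N m.
- read_gripper_width(): opening from 0.0 (shut) to 1.0 (fully open).
Only numpy, scipy, OpenCV 4.12 (cv2) and the standard library are available. Lean on these libraries where they do the work, as an engineer would, in place of code of your own. Each camera call takes 0.05 s, during which the arm holds its last target.

### The job

The orange-hubbed wheel is about to be sprayed clean. First swing the empty swivel hook of the drying stand round until its bar is over the middle of the blue drip tray, then take the orange-hubbed wheel from the rack and hang it on the bar by its centre bore so that the whole wheel hangs over the tray. Leave the tray, the other two wheels, the ball launcher and the bin of gears where they stand.

Things in the scene. Friction and masses are not known exactly. Their poses are not given: they have to be found in the camera images.
- post_top (a point): top of the drying stand's upright steel post (20 mm thick, fixed to the table by a flange of 64 mm diameter), on the axis about which the hook turns, 251 mm above the table. The stand may be on the robot's left or right, with the rack on the other side
- hang_spot (a point): point on the axis of the swivel hook's straight level bar, 145 mm out from the post axis and 220 mm above the table. x points along the bar away from the post, z up. The steel bar is 8 mm thick, free from 24 to 195 mm out from the post axis, where it turns up into the hook end. It starts empty, pointing between the tray and the launcher, about 0.3 to 1.4 rad away from the tray
- hook_tip (a point): end of the swivel hook: the turned-up end of the bar, 203 mm out from the post axis; this point is 13 mm above the bar's axis and the rounded end reaches 17 mm above the bar's axis (237 mm above the table)
- tray_center (a point): middle of the inner floor of the round blue plastic drip tray, 200 mm across the rim, 18 mm high, wall 3 mm, standing loose on the table beside the post; its middle is 140 to 152 mm from the post axis
- orange_wheel (a point): centre of the wheel to hang: black rubber tyre, orange hub disc and two orange rings round its tread. 120 mm diameter, 28 mm wide with flat sides, plain bore of 40 mm diameter right through, 0.17 to 0.34 kg. y is the wheel's axis. It stands upright in one of the rack's three slots, centre 67 mm above the table. Hung on the bar its centre rests 16 mm below the bar's axis
- white_wheel (a point): centre of a spare wheel of the same size with white hub and tread rings, in another slot of the rack; y is its axis
- grey_wheel (a point): centre of a spare wheel of the same size with grey hub and tread rings, in another slot of the rack; y is its axis
- rack_center (a point): middle slot's wheel centre in the fixed white wheel rack, 67 mm above the table. The rack is 192 mm long along its y and 130 mm wide; three slots 60 mm apart along y, each 31 mm wide between fins 44 mm high and 100 mm wide; the wheels rest on two rods and lift straight out. 32 mm is free between neighbouring tyres
- launcher_top (a point): highest point, over the middle of the base, of the white printed ball launcher with a black flywheel, 182 mm high, all within 71 mm of its middle, loose, about 1.3 kg. It stands beside the post too, to the other side of the swivel bar from the tray; the bar passes 34 mm above it
- bin_center (a point): centre of an open black bin of gears, 100 by 140 mm, 50 mm high, loose, standing beyond the stand and the rack
- collar (a point): middle of the aluminium swivel collar on the post that carries the bar, 32 mm across and 32 mm high, 220 mm above the table; a small black thumb knob on its back reaches 35 mm behind the post axis. It turns on a stiff friction washer: about 2 N sideways on the bar at the hang spot moves it and it stays where it is left. It can swing past the tray before its stops
Mind the look-alikes: they are no part of the job. Of the things that look like the part that bears orange_wheel, the middle-sized one is meant.

How it is judged:
By the outcome, as a careful person would: the job done as asked, in the order asked, and still so for the second after the job is handed in, with the robot touching nothing.
It also fails if it takes over 64 s, if anything falls off the work surface, if the arm or the gripper's body presses on something with over 40 N, if the wrist force passes 120 N, or if a joint passes its speed limit or range.

## Working session

There is one attempt and no reset: what is moved stays moved. The work goes in short steps, each a Python script; the robot and the scene stay as the last script left them, time stands still between calls to the robot, and variables do not carry over. Pictures are saved under pics/ and viewed, and the job is handed in when it is done.

```bash
ls; mkdir -p pics; cat > h.py <<'E'
import numpy as np, cv2
from rig import *
from scipy.spatial.transform import Rotation as R
def q2m(q): return R.from_quat([q[1],q[2],q[3],q[0]]).as_matrix()
def m2q(m):
    x=R.from_matrix(m).as_quat(); return [float(v) for v in (x[3],x[0],x[1],x[2])]
def pts(name,depth):
    p=camera_params(name);K=np.array(p['mtx']);a=np.array(p['attitude'])
    M=q2m(a) if a.size==4 else a.reshape(3,3)
    v,u=np.mgrid[:depth.shape[0],:depth.shape[1]]
    c=np.stack([(u-K[0,2])/K[0,0]*depth,(v-K[1,2])/K[1,1]*depth,depth],-1)
    w=c@M.T+np.array(p['position']); w[depth==0]=np.nan
    return w
E
python3 - <<'E'
from h import *
for n in ['scene','top']:
    i,d=capture(n);cv2.imwrite(f'pics/{n}0.png',i);np.save(f'{n}0.npy',d);print(camera_params(n))
print(read_time_s(),read_qpos(),read_ee_pos(),read_tcp_rot(),q2m(read_tcp_rot()).round(3))
E
```

```text
pics
{'mtx': array([[495.04909153,   0.        , 281.02329603],
       [  0.        , 495.04909153, 206.38108737],
       [  0.        ,   0.        ,   1.        ]]), 'position': array([ 1.08526423, -0.83296008,  0.75428737]), 'attitude': array([-0.47267271,  0.8351983 ,  0.24872536, -0.13099623])}
{'mtx': array([[404.17280826,   0.        , 273.55684007],
       [  0.        , 404.17280826, 218.21927517],
       [  0.        ,   0.        ,   1.        ]]), 'position': array([ 0.50460972, -0.02521541,  1.00081027]), 'attitude': array([-0.04083883,  0.71020886, -0.70116495,  0.04799253])}
0.1 [-1.39310319e+00  1.58975691e-01  1.59811839e+00 -4.01196523e-06
  1.38621281e+00 -2.10129138e-01] [ 0.21730919 -0.53173222  0.21371714] [ 0.58741255 -0.58654358  0.39470213 -0.39385702] [[ 0.378 -0.     0.926]
 [-0.926  0.002  0.378]
 [-0.002 -1.     0.   ]]
```

View pics/scene0.png

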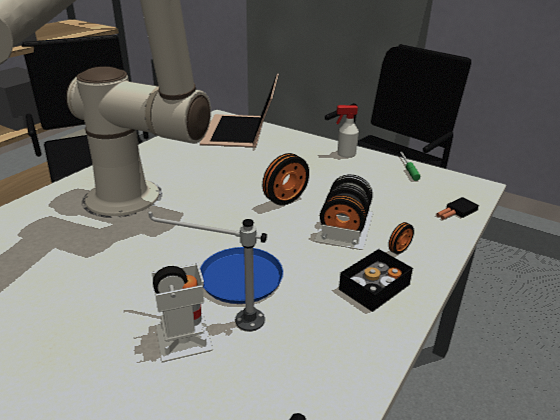

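View pics/top0.png

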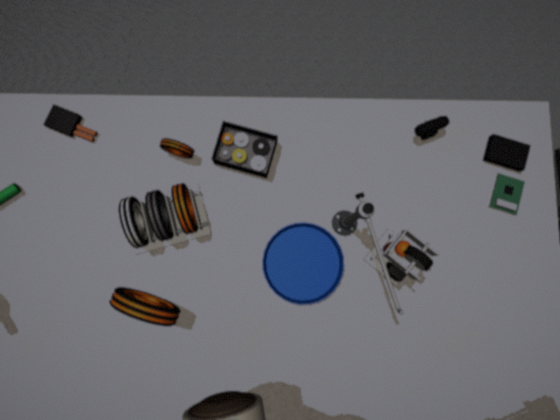

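Candidates for the orange wheel:
- Free-standing wheel: scene (286,178), top (145,306). It looks larger.
- Wheel in the rack: scene (345,213), top (185,208). It looks middle-sized.
- Small wheel: scene (400,237), top (177,148).

The orange ball in the launcher and the gears in the bin aren't wheels. I expect it's the rack wheel, and I'll check by measuring sizes and viewing a crop.

```bash
python3 - <<'E'
from h import *
i=cv2.imread('pics/top0.png');s=cv2.imread('pics/scene0.png')
c=cv2.resize(i[130:340,90:290],None,fx=3,fy=2.8,interpolation=cv2.INTER_CUBIC)
cv2.imwrite('pics/crop_top.png',c)
cv2.imwrite('pics/crop_sc.png',cv2.resize(s[140:310,250:420],None,fx=3.5,fy=3.5,interpolation=cv2.INTER_CUBIC))
cv2.imwrite('pics/crop_st.png',cv2.resize(i[180:330,250:450],None,fx=4,fy=4,interpolation=cv2.INTER_CUBIC))
w=pts('top',np.load('top0.npy'));np.save('wt.npy',w)
for u,v in [(185,208),(160,215),(134,222),(145,306),(177,148),(303,263),(245,150),(366,208),(400,311),(383,260),(345,223),(180,185),(193,232),(50,300)]:
    print((u,v),w[v,u].round(3))
hsv=cv2.cvtColor(i,cv2.COLOR_BGR2HSV)
m=((hsv[...,0]>100)&(hsv[...,0]<130)&(hsv[...,1]>120)&(hsv[...,2]>60)).astype(np.uint8)
p=w[m>0];print('blue',len(p),np.nanmin(p,0),np.nanmax(p,0))
# high regions
for name,(u0,u1,v0,v1) in dict(rackO=(170,201,175,238),big=(105,185,280,330),small=(155,200,132,165)).items():
    q=w[v0:v1,u0:u1].reshape(-1,3);q=q[q[:,2]>0.012]
    print(name,np.nanmin(q,0).round(3),np.nanmax(q,0).round(3))
q=w.reshape(-1,3)
for lo,hi in [(0.205,0.24),(0.24,0.27)]:
    a=q[(q[:,2]>lo)&(q[:,2]<hi)&(q[:,0]>.35)]
    print(lo,len(a),a.min(0).round(3),a.max(0).round(3),a.mean(0).round(3))
E
```

```text
(185, 208) [0.635 0.161 0.123]
(160, 215) [0.619 0.215 0.122]
(134, 222) [0.604 0.273 0.116]
(145, 306) [0.426 0.23  0.148]
(177, 148) [0.783 0.194 0.082]
(303, 263) [ 0.521 -0.108  0.002]
(245, 150) [0.801 0.039 0.013]
(366, 208) [ 0.621 -0.206  0.252]
(400, 311) [ 0.43  -0.27   0.234]
(383, 260) [ 0.525 -0.244  0.222]
(345, 223) [ 0.616 -0.204  0.047]
(180, 185) [0.693 0.18  0.095]
(193, 232) [0.588 0.152 0.069]
(50, 300) [0.424 0.504 0.   ]
blue 5079 [ 0.42512237 -0.20426484 -0.00395612] [ 0.61858811 -0.010039    0.02057082]
rackO [0.575 0.142 0.012] [0.701 0.221 0.128]
big [0.379 0.175 0.012] [0.461 0.323 0.154]
small [0.774 0.163 0.012] [0.813 0.245 0.085]
0.205 660 [ 0.425 -0.274  0.206] [ 0.654 -0.192  0.238] [ 0.551 -0.23   0.224]
0.24 102 [ 0.612 -0.219  0.245] [ 0.631 -0.199  0.253] [ 0.621 -0.209  0.25 ]
```

View pics/crop_top.png

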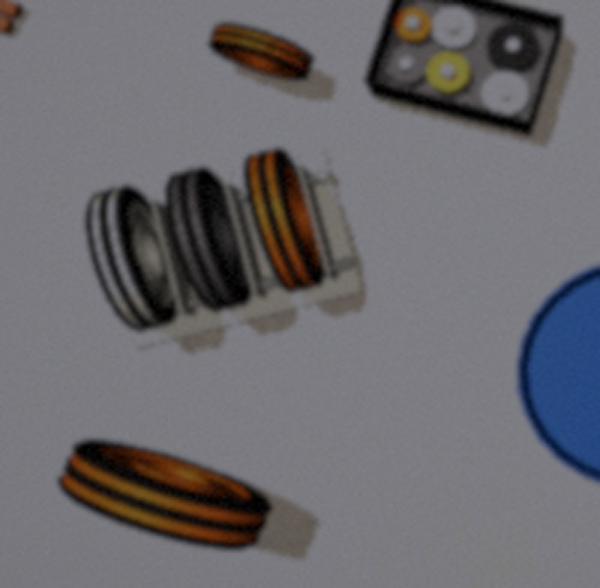

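View pics/crop_sc.png

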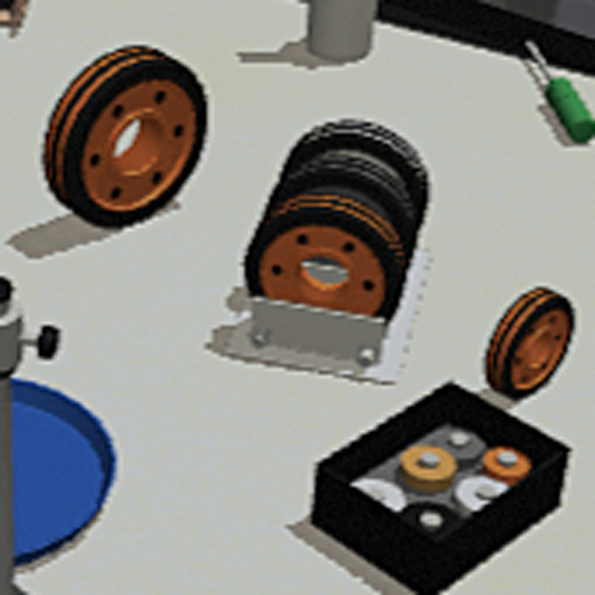

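View pics/crop_st.png

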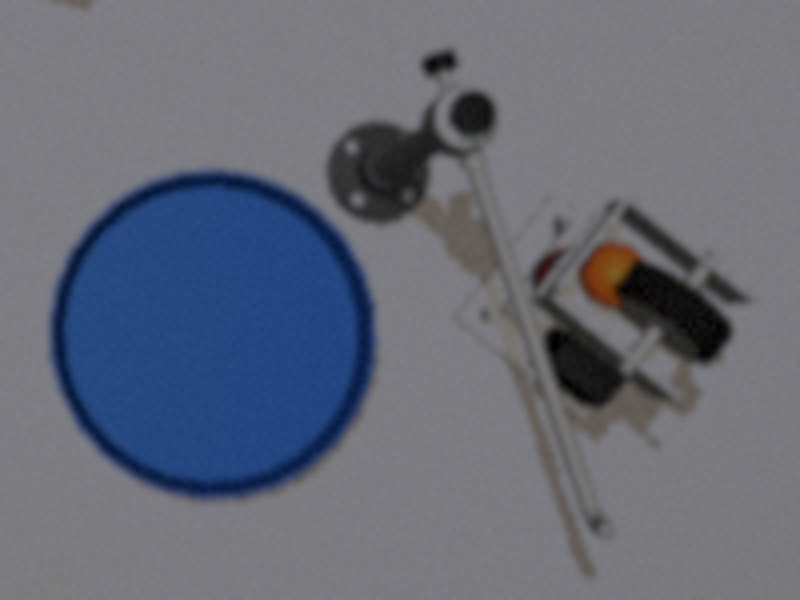

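The rack wheel tops out at 127 mm, which fits 120 mm diameter with its centre at 67 mm. The free-standing wheel is about 150 mm and the small one about 83 mm, so the rack wheel, top (185,208), is the middle-sized one meant. Next I'll refine the poses.

```bash
cat > fit.py <<'E'
from h import *
from scipy.optimize import least_squares
wt=pts('top',np.load('top0.npy')); ws=pts('scene',np.load('scene0.npy'))
P0=np.array([.635,.161]);
def sdf(p,c,a,r=.06,h=.014,cz=.067):
    ax=np.array([np.cos(a),np.sin(a)]);d=p[:,:2]-c;t=d@ax;s=d@np.array([-ax[1],ax[0]])
    q=np.stack([np.hypot(s,p[:,2]-cz)-r,abs(t)-h],1)
    return np.linalg.norm(np.maximum(q,0),axis=1)+np.minimum(q.max(1),0)
def sel(w,x0):
    p=w.reshape(-1,3);p=p[(p[:,2]>.055)&(p[:,2]<.14)]
    sd=np.min([sdf(p,x0[:2]+k*.06*np.array([np.cos(x0[2]),np.sin(x0[2])]),x0[2]) for k in range(3)],0)
    return p[abs(sd)<.012]
for nm,ws_ in (('top',[wt]),('scene',[ws]),('both',[wt,ws])):
    x=np.array([.635,.165,1.84])
    for it in range(4):
        p=np.concatenate([sel(w,x) for w in ws_])
        f=lambda x:np.min([abs(sdf(p,x[:2]+k*.06*np.array([np.cos(x[2]),np.sin(x[2])]),x[2])) for k in range(3)],0)
        r=least_squares(f,x,loss='soft_l1',f_scale=.002);x=r.x
    print(nm,len(p),x.round(4),np.degrees(x[2]).round(1),np.median(f(x)).round(4))
for nm,w in (('top',wt),('scene',ws)):
    q=w.reshape(-1,3);q=q[~np.isnan(q).any(1)]
    t=q[(q[:,2]>.244)&(q[:,2]<.258)&(np.hypot(q[:,0]-.621,q[:,1]+.207)<.03)]
    post=(t[:,:2].min(0)+t[:,:2].max(0))/2
    b=q[(q[:,2]>.214)&(q[:,2]<.23)];rr=b[:,:2]-[.621,-.208];l=np.hypot(*rr.T);b=b[(l>.03)&(l<.195)&(rr[:,0]<0)]
    c=b[:,:2].mean(0);d=np.linalg.svd(b[:,:2]-c)[2][0];d*=-np.sign(d[0])
    print(nm,'post',post.round(4),'bar',len(b),np.degrees(np.arctan2(d[1],d[0]))%360,'c',c.round(4),'ang post->c',np.degrees(np.arctan2(*(c-post)[::-1]))%360,'z',b[:,2].max().round(4))
    im=cv2.imread(f'pics/{nm}0.png');hsv=cv2.cvtColor(im,cv2.COLOR_BGR2HSV)
    m=(hsv[...,0]>100)&(hsv[...,0]<130)&(hsv[...,1]>120)
    p=w[m];p=p[(p[:,2]>.012)&(p[:,2]<.023)&(np.hypot(p[:,0]-.52,p[:,1]+.107)<.12)]
    g=least_squares(lambda x:np.hypot(*(p[:,:2]-x[:2]).T)-.0985,[.52,-.107],loss='soft_l1',f_scale=.002).x
    print('tray',g.round(4),'from post',np.hypot(*(g-post)).round(4),np.degrees(np.arctan2(*(g-post)[::-1]))%360)
E
python3 fit.py
```

```text
top 2559 [0.6435 0.1748 1.8534] 106.2 0.0015
scene 1903 [0.6433 0.1752 1.8476] 105.9 0.0016
both 4462 [0.6434 0.175  1.8518] 106.1 0.0016
top post [ 0.6215 -0.2094] bar 371 197.70044002985443 c [ 0.5131 -0.2441] ang post->c 197.71473388602087 z 0.2268
tray [ 0.5207 -0.105 ] from post 0.1451 134.0023817987662
scene post [ 0.623  -0.2107] bar 334 197.6581859407863 c [ 0.5162 -0.2454] ang post->c 198.0090157173162 z 0.2259
tray [ 0.5232 -0.107 ] from post 0.1439 133.87373123471255
```

Both cameras agree to 2 mm, and the tray is 145 mm from the post, inside the stated 140–152 mm. Now I'll swing the bar from 197.7° to 133.9°, first checking that the whole path is reachable.

```bash
cat >> h.py <<'E'
POST=np.array([.622,-.210])
def down(yaw):  # deg, jaw direction
    a=np.radians(yaw);x=np.array([np.cos(a),np.sin(a),0]);y=np.array([0,0,-1.]);return m2q(np.stack([x,y,np.cross(x,y)],1))
def bar(r,th,z):
    a=np.radians(th);return [float(POST[0]+r*np.cos(a)),float(POST[1]+r*np.sin(a)),z]
E
cat > swing.py <<'E'
from h import *
Rr=.150
ths=np.linspace(197.7,133.9,9)
for t in ths: print(np.round(ik(bar(Rr,t,.206),down(t+90-180)),2))
for n,p,y in (('pick',[.6434,.175,.097],-74),('hang',bar(.145,133.9,.25),-46),('out',bar(.245,133.9,.26),-46)): print(n,np.round(ik(p,down(y)),2))
import sys
if len(sys.argv)>1:
    p=list(map(float,read_ee_pos()));move_l([p[0],p[1],.36],rate=.25)
    move_gripper(.45)
    move_pose(bar(Rr,197.7,.33),down(107.7-180))
    print(move_l(bar(Rr,197.7,.206),rate=.12,contact_N=6),read_ee_pos())
    move_gripper(.0,5);print(read_gripper_width(),read_ft_force())
    for t in ths[1:]:
        move_l(bar(Rr,t,.206),rot=down(t-90),rate=.08);print(np.round(read_ft_force(),1),end='')
    move_gripper(.4);move_l(bar(Rr,133.9,.36),rate=.2)
    p=[.5,.2,.36];move_pose(p,down(-74))
    for n in ['scene','top']:
        i,d=capture(n);cv2.imwrite(f'pics/{n}1.png',i);np.save(f'{n}1.npy',d)
    print(read_time_s())
E
python3 swing.py
```

```text
[-0.71  0.08  1.7  -0.    1.36 -2.59]
[-0.69  0.05  1.73 -0.    1.36 -2.43]
[-0.66  0.02  1.76 -0.    1.36 -2.26]
[-0.63 -0.    1.78 -0.    1.36 -2.09]
[-0.59 -0.01  1.79 -0.    1.36 -1.91]
[-0.55 -0.01  1.8  -0.    1.36 -1.73]
[-0.5  -0.    1.79 -0.    1.36 -1.55]
[-0.46  0.02  1.77 -0.    1.36 -1.37]
[-0.42  0.04  1.74 -0.    1.36 -1.19]
pick [ 0.08  0.49  1.42 -0.    1.23  1.38]
hang [-0.43  0.02  1.67 -0.    1.45  0.38]
out [-0.34 -0.2   1.86 -0.    1.48  0.46]
```

```bash
sed -i 's/down(t+90-180)/down(t-270)/; s/down(t-90)/down(t-270)/' swing.py; python3 swing.py go
```

```text
[-0.71  0.08  1.7  -0.    1.36  0.55]
[-0.69  0.05  1.73 -0.    1.36  0.71]
[-0.66  0.02  1.76 -0.    1.36  0.88]
[-0.63 -0.    1.78 -0.    1.36  1.05]
[-0.59 -0.01  1.79 -0.    1.36  1.23]
[-0.55 -0.01  1.8  -0.    1.36  1.41]
[-0.5  -0.    1.79 -0.    1.36  1.59]
[-0.46  0.02  1.77 -0.    1.36  1.77]
[-0.42  0.04  1.74  0.    1.36  1.95]
pick [ 0.08  0.49  1.42 -0.    1.23  1.38]
hang [-0.43  0.02  1.67 -0.    1.45  0.38]
out [-0.34 -0.2   1.86 -0.    1.48  0.46]
False [ 0.47955093 -0.25604166  0.20698077]
0.08287027049875105 [0.03668864 0.66273449 0.85236603]
[-0.5  1.5  2. ][-1.7  0.6  1.9][-2.5  2.3  3.1][-2.7  2.3  4.1][-2.5  3.   4.1][-2.4  2.6  3. ][-1.6  3.8  2.4][-1.7  2.9  1.9]10.9333
```

```bash
python3 - <<'E'
import cv2,numpy as np
a=cv2.imread('pics/scene1.png');b=cv2.imread('pics/top1.png')
cv2.imwrite('pics/both1.png',cv2.resize(np.hstack([a,b]),(800,300)))
E
sed 's/top0/top1/;s/scene0/scene1/;s/{nm}0/{nm}1/' fit.py > fit1.py; python3 fit1.py
```

```text
top 2289 [0.6432 0.1748 1.8586] 106.5 0.0016
scene 1915 [0.6432 0.1753 1.8473] 105.8 0.0016
both 4204 [0.6431 0.175  1.8525] 106.1 0.0016
top post [ 0.6214 -0.2096] bar 350 133.94498321693484 c [ 0.5418 -0.1269] ang post->c 133.88621494869878 z 0.2263
tray [ 0.5205 -0.105 ] from post 0.1452 133.97583165403478
scene post [ 0.6236 -0.2099] bar 134 133.67505323276413 c [ 0.5373 -0.1214] ang post->c 134.23276990746416 z 0.2271
tray [ 0.523  -0.1068] from post 0.1441 134.27128644326174
```

View pics/both1.png

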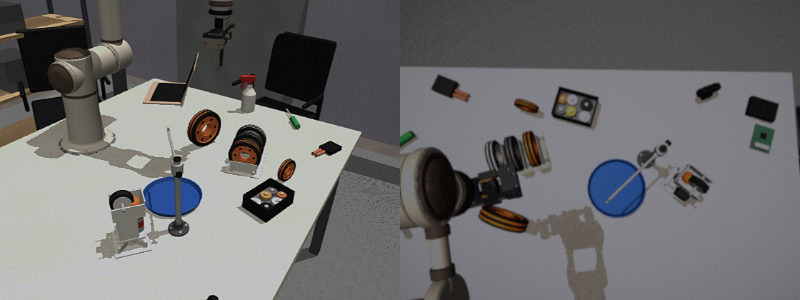

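The swing is good: the bar is at 133.9°, the tray's bearing is 134.0°, and the tray hasn't moved. Scene view: the bar runs from the post at about (175,160) across the blue tray. Now I'll pick up the orange wheel.

```bash
python3 - <<'E'
from h import *
W=[.6432,.175];q=down(106.1-180)
move_gripper(.45)
move_pose([*W,.22],q)
print('hit',move_l([*W,.099],rate=.12,contact_N=8),read_ee_pos())
move_gripper(0,30);print(read_gripper_width(),read_ft_force())
move_l([*W,.36],rate=.12);print(read_gripper_width(),read_ft_force())
move_pose(bar(.29,133.9,.36),down(-46.1))
move_l(bar(.285,133.9,.258),rate=.15)
print(read_ee_pos(),read_gripper_width(),read_time_s(),read_ft_force())
for n in ['scene','top']:
    i,d=capture(n);cv2.imwrite(f'pics/{n}2.png',i);np.save(f'{n}2.npy',d)
E
```

```text
hit False [0.64403501 0.17510975 0.10024671]
0.3044714780704335 [-0.56941173  0.07053994  3.44825739]
0.30707979944073643 [ 0.46875803  0.22173418 -2.91824391]
[ 0.42504447 -0.00468514  0.25894234] 0.29949226260854156 17.8 [ 0.01805421 -0.15319164 -2.37536529]
```

View pics/scene2.png

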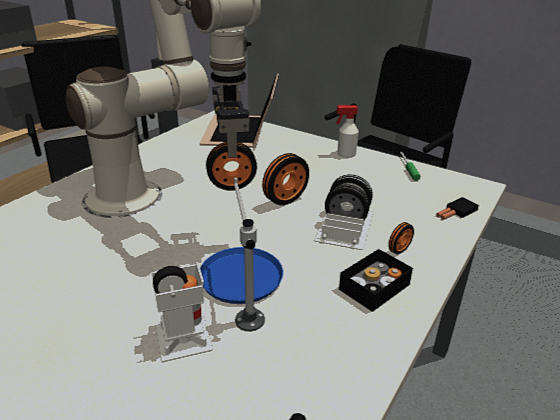

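```bash
python3 - <<'E'
from h import *
from scipy.optimize import least_squares
import re
src=open('fit.py').read().split('def sel')[0]; exec(src)
ws=pts('scene',np.load('scene2.npy'))
x=np.array([*bar(.285,133.9,0)[:2],np.radians(133.9),.226])
im=cv2.imread('pics/scene2.png')
for it in range(4):
    p=ws.reshape(-1,3);p=p[~np.isnan(p).any(1)];p=p[(p[:,2]<.252)&(p[:,2]>.15)]
    p=p[abs(sdf(p,x[:2],x[2],cz=x[3]))<.012]
    r=least_squares(lambda x:sdf(p,x[:2],x[2],cz=x[3]),x,loss='soft_l1',f_scale=.002);x=r.x
print(len(p),x.round(4),np.degrees(x[2]),np.median(abs(r.fun)), bar(.285,133.9,0))
c=x[:2]-POST;print('r',np.hypot(*c),'ang',np.degrees(np.arctan2(c[1],c[0])))
cv2.imwrite('pics/c2.png',cv2.resize(im[140:300,120:300],None,fx=3.5,fy=3.5,interpolation=cv2.INTER_CUBIC))
E
```

```text
1225 [ 0.4252 -0.0034  2.3374  0.2255] 133.92251741122328 0.001700141604391742 [0.4243804789413933, -0.004642933171105895, 0]
r 0.28533695069458764 ang 133.60357598600552
```

View pics/c2.png

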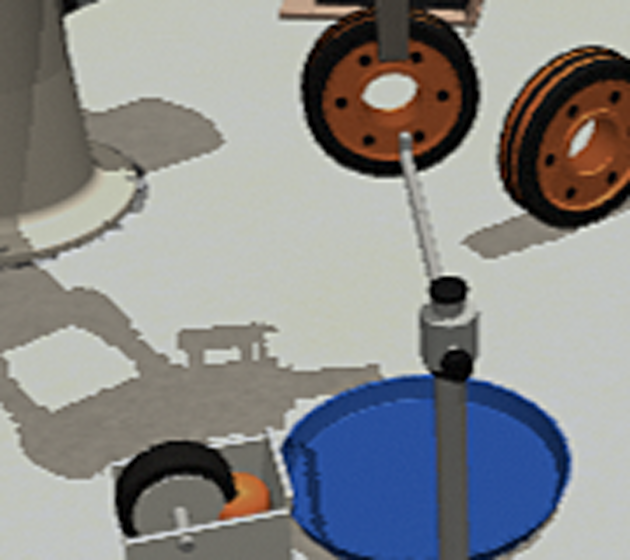

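The scene crop shows the wheel held upright and square to the bar. Its bore is at (390,90) in the crop, just beyond the hook end at (403,140). The fit gives centre z 0.2255 and axis 133.9°, about 1.5 mm off the bar line. Next I'll insert it with a contact guard.

```bash
python3 - <<'E'
from h import *
f0=np.array(read_ft_force())
h=move_l(bar(.145,133.9,.258),rate=.06,contact_N=4)
print(h,read_ee_pos(),bar(.145,133.9,.258),np.array(read_ft_force())-f0)
for n in ['scene','top']:
    i,d=capture(n);cv2.imwrite(f'pics/{n}3.png',i);np.save(f'{n}3.npy',d)
i=cv2.imread('pics/scene3.png')
cv2.imwrite('pics/c3.png',cv2.resize(i[150:340,150:330],None,fx=3.1,fy=3.1,interpolation=cv2.INTER_CUBIC))
print(read_time_s())
E
```

```text
False [ 0.52137848 -0.10540226  0.25804486] [0.5214567349000071, -0.10552008880635211, 0.258] [-0.85255639 -1.23421154  0.21855278]
20.4833
```

View pics/c3.png

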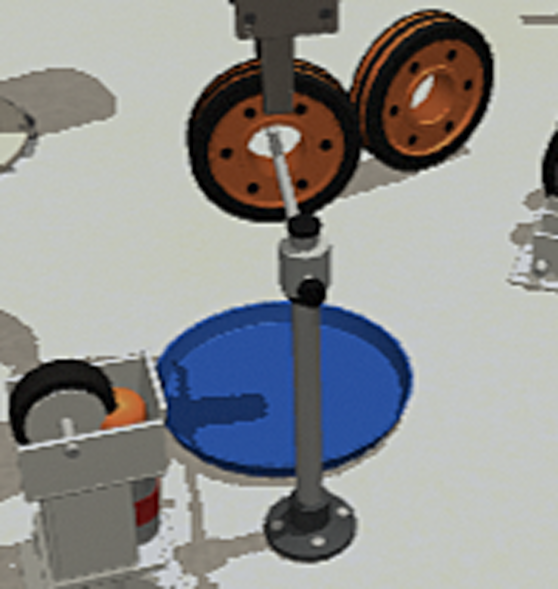

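The crop shows the bar entering the bore at (275,145), with no contact so far. Now I'll lower until it takes the load, release and lift clear.

```bash
python3 - <<'E'
from h import *
f0=np.array(read_ft_force())
h=move_l(bar(.145,133.9,.233),rate=.03,contact_N=2.5)
print(h,read_ee_pos(),np.array(read_ft_force())-f0)
move_gripper(.42);hold(.3)
p=list(map(float,read_ee_pos()));print(move_l([p[0],p[1],.40],rate=.1,contact_N=6))
move_pose([.35,.3,.40],down(-46)); hold(.5)
for n in ['scene','top']:
    i,d=capture(n);cv2.imwrite(f'pics/{n}4.png',i);np.save(f'{n}4.npy',d)
a=cv2.imread('pics/scene4.png')[100:380,120:440];b=cv2.imread('pics/top4.png')[80:360,90:410]
cv2.imwrite('pics/f4.png',cv2.resize(np.hstack([a,b]),(800,350),interpolation=cv2.INTER_CUBIC))
print(read_time_s())
E
python3 - <<'E'
import sys
from h import *
exec(open('fit.py').read().split('def sel')[0])
for nm in ('scene','top'):
    w=pts(nm,np.load(nm+'4.npy'));x=np.array([*bar(.145,133.9,0)[:2],np.radians(133.9),.204])
    for it in range(4):
        p=w.reshape(-1,3);p=p[~np.isnan(p).any(1)];p=p[(p[:,2]<.27)&(p[:,2]>.1)]
        p=p[abs(sdf(p,x[:2],x[2],cz=x[3]))<.012]
        r=least_squares(lambda x:sdf(p,x[:2],x[2],cz=x[3]),x,loss='soft_l1',f_scale=.002);x=r.x
    c=x[:2]-POST;print(nm,len(p),x.round(4),np.degrees(x[2]),'r',np.hypot(*c),'ang',np.degrees(np.arctan2(c[1],c[0])))
E
sed 's/top0/top4/;s/scene0/scene4/;s/{nm}0/{nm}4/' fit.py > fit4.py; python3 fit4.py | grep tray
```

```text
True [ 0.52121824 -0.10541409  0.23691568] [ 1.7142635  -0.06883162  6.82353244]
False
25.825
scene 2085 [ 0.5216 -0.1035  2.3364  0.2026] 133.86514700894347 r 0.14631351947246146 ang 133.31059429835437
top 1129 [ 0.5219 -0.1063  2.339   0.2018] 134.01408114280423 r 0.14410586119766464 ang 134.00437609102397
tray [ 0.5204 -0.1053] from post 0.1451 134.07326682962346
tray [ 0.5228 -0.107 ] from post 0.1441 134.27909314286438
```

View pics/f4.png

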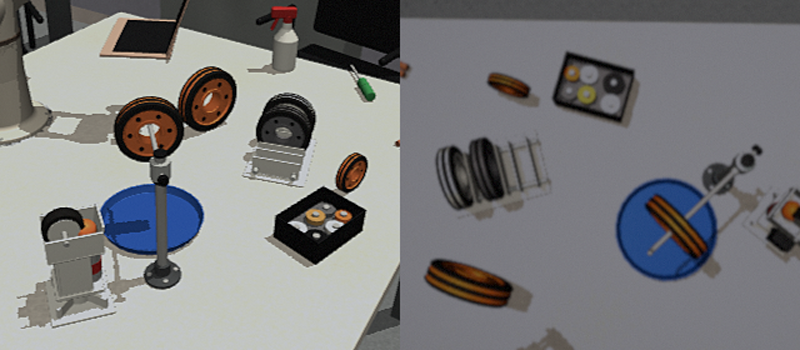

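The wheel hangs on the bar at r ≈ 145 mm, centre z ≈ 0.203, over the middle of the tray (top half of the picture: wheel at (678,225), tray at (667,230)). The robot is clear, so I'll let it settle and hand in.

```bash
python3 - <<'E'
from h import *
hold(2.0)
a,_=capture('scene');b=cv2.imread('pics/scene4.png');print(cv2.absdiff(a,b)[150:340,180:330].max(-1).__gt__(60).sum(),read_time_s())
finish_job()
E
```

```text
0 27.875
the job is handed in; nothing more can be done
```

The orange-hubbed wheel now hangs by its bore on the swivel bar, over the middle of the blue tray. I handed the job in at about 28 s of the 64 s; it gave no verdict. I swung the empty bar from 197.7° to 133.9° first, then took the middle-sized wheel from the rack (127 mm to the top) and slid it on over the hook end.

**Last checks:**
- **Wheel:** it hangs about 145 mm out from the post and within about 2 mm of the tray's middle. Its centre is at z ≈ 0.202–0.203 m, against the 0.204 m expected. The scene view did not change over the 2 s before hand-in.
- **Tray and the rest:** the tray is within 0.5 mm of where it started. By eye, the other two wheels, the launcher and the bin stand where they were; I did not re-measure those.
- **Robot:** it is clear of everything, and the largest force change I read was about 7 N, when the bar took the wheel's load.
- **Disagreement:** the two cameras differ by 1–3 mm on positions. No check failed.

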